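# Open the push-and-turn finish bottle

### The job

Open the finish bottle that is strapped in its holder: push its child-resistant cap down until it bottoms, turn it counterclockwise while holding it down, and lift it off without forcing it. Set the cap down upright in the steel dish, bar on top, lowering it until it rests there before letting go. Leave everything else on the desk where it is.

Things in the scene. Friction and masses are not known exactly. Their poses are not given: they have to be found in the camera images.
- bottle: Amber bottle, 72 mm across, strapped in a round wooden holder (116 mm across, 14 mm high) screwed to the desk: fixed. Origin on the desk under its axis; z up. It carries a black child-resistant cap, whose rim is 119 mm and whose top is 169 mm above the desk while locked on.
- cap_center (a point): Centre of the loose black cap (about 60 g), on its axis, half-way up its 50 mm height; z up out of its top. A round ribbed skirt 60 mm across and 28 mm high, open below, with a flat top (3 mm above this point) on which stands a bar to grip.
- cap_bar (a point): Middle of the cap's grip bar, 14 mm above cap_center. The bar is 44 mm long along x, 12 mm thick along y, 22 mm high. Bayonet lugs inside the cap lock it until it is pushed down; then it turns counterclockwise seen from above (clockwise is blocked).
- cap_top (a point): Centre of the cap's flat top, at the bar's foot. Pushing down meets a spring: 7 N at first, 0.3 N more per mm. The lugs come free at a depth that differs by bottle (2.5 to 11 mm, unseen); a firm stop is 2 mm deeper, felt as a sharp rise above the spring's 8 to 11 N. 2 to 8 N above the spring keeps it down.
- bottle_neck (a point): On the bottle's axis, 119 mm above the desk. Held down at the stop, the cap is free of the neck's lugs after 0.7 rad of turn; 1.05 rad is mid-gap; at 1.4 rad is another stop. Eased up there it rises by as much as it was pressed and lifts straight off. More than 30 N between cap and bottle (push, twist or pull) breaks it.
- dish: Round steel dish, 112 mm across the rim, 16 mm high, with a flat inner floor about 90 mm across, 5 mm above its underside; loose, 0.35 kg. Origin at the centre of its underside.
- boards_back: Bystander, to be left alone: a loose stack of three dark boards 130 x 100 mm, 59 mm high in all, at the back. Origin at its underside.
- boards_side: Bystander, to be left alone: a loose stack of two dark boards 130 x 100 mm, 39 mm high in all, on the left. Origin at its underside.
- glue_jar: Bystander, to be left alone: a small jar with a plain screw lid, 48 mm across, 65 mm high, between the holder and the dish. Origin at its underside.
- tea_tin: Bystander, to be left alone: a brass-coloured tin 84 mm across, 125 mm high, at the back left. Origin at its underside.
- calculator: Bystander, to be left alone: a desk calculator 150 x 100 x 20 mm, at the back right. Origin at its underside.
- set_square: Bystander, to be left alone: a flat clear drawing triangle, 150 x 120 x 4 mm, at the left. Origin at its underside.
- screwdriver: Bystander, to be left alone: a screwdriver lying at the right. Origin at its underside.
- cork_block: Bystander, to be left alone: a cork sanding block 60 x 35 x 25 mm, near the robot. Origin at its underside.
There are look-alikes about, which are no part of the job. Of the things that look like the part that bears cap_center, the larger one is meant.

How it is judged:
On the way, in this order (a step that is already met when the one before it is completed fails the run):
1. the cap, still on the bottle, is turned out of its lock (more than 0.65 rad) (angle between the x axis of cap_center and the x axis of bottle, either way round above 0.65 rad and horizontal distance between cap_center and bottle below 0.008 m and z of cap_center in the frame of bottle below 0.152 m), for 0.05 s.
2. the cap is lifted clear of the bottle (z of cap_center in the frame of bottle above 0.166 m and contact force between cap and bottle below 0.1 N), for 0.05 s.
3. the cap rests upright in the dish while the fingers still hold it (horizontal distance between cap_center and dish below 0.022 m and z of cap_center in the frame of dish between 0.024 and 0.035 m and angle between cap_center's own z axis and vertical below 0.15 rad and contact force between cap and dish above 0.1 N and contact force between the fingers and cap above 0.3 N), for 0.05 s.
At the end, for the whole second after the job is handed in: The cap stands upright (within 0.15 rad), bar on top, on the floor of the dish, its axis within 22 mm of the dish's centre, released and at rest; the dish is level (horizontal distance between cap_center and dish below 0.022 m and z of cap_center in the frame of dish between 0.024 and 0.035 m and angle between cap_center's own z axis and vertical below 0.15 rad and contact force between cap and dish above 0.1 N and contact force between the fingers and cap below 0.1 N and linear speed of cap below 0.03 m/s and angle between dish's own z axis and vertical below 0.1 rad); the robot touches nothing.
It fails at once if the cap is forced: more than 30 N between cap and bottle (contact force between cap and bottle above 30 N).
It fails at once if the dish is pushed more than 40 mm away (distance of dish from where it was at the start of the episode above 0.04 m).
It fails at once if a bystander is disturbed: moved more than 20 mm (distance of any of boards_back, boards_side, glue_jar, tea_tin, calculator, set_square, screwdriver, cork_block from where it was at the start of the episode above 0.02 m).
It also fails if it takes over 72 s, if anything falls off the work surface, if the arm or the gripper's body presses on something with over 40 N, if the wrist force passes 120 N, or if a joint passes its speed limit or range.

### The arm

A 6-joint arm with a two-finger parallel gripper is mounted at the origin on the work surface. World frame = base frame: x ahead of the robot, y to its left, z up, the work surface at z = 0. Lengths are in m, angles in rad, forces in N, time in s.
With the tool pointing down it reaches from about 0.325 to 0.75 m from the base axis. Payload 7.6 kg.
Tool frame: the origin (TCP) lies at the very end of the fingers, on their centre line; the grasp point (between the pads) lies 19 mm behind it; z points along the fingers, y is the line along which they close (so a half turn about z gives the same grasp; the last joint's range is limited). The gripper opens to 85 mm and grips with 20 to 120 N. Pads are 22 mm wide; open, the fingers measure 114 mm over their backs; the gripper's body (76 mm by 85 mm) begins 54 mm behind the grasp point. The pads swing forward as they close: fully open they stand 13 mm farther back than shut.
Start: joints at [-1.37, 0.052, 1.401, -0, 1.689, -0.07], TCP at [0.14, -0.506, 0.231] pointing down, gripper open.
Joint ranges: [-2.9, 2.9], [-0.91, 2.17], [0.12, 2.37], [-1.06, 4.2], [0.26, 2.73], [-2.93, 2.93]. Speed limits (rad/s): [2.57, 2.57, 3.01, 3.14, 3.14, 3.14].

### API

Orientations are given as a unit quaternion [x, y, z, w].
In Python, from plant import bot gives the robot as it stands.
- The arm moves only by the tool jog_arm, never from a script. Its argument "commands" is a list of rows, each a list of 7 numbers: the opening in per cent of the stroke, from 0 (shut) to 100 (fully open), then the shift along the tool's x, y, z in mm, then the turn, a rotation vector about the tool's x, y, z in degrees. In form: [[gripper, x, y, z, wx, wy, wz], ...]. A call has exactly 8 rows; each row shifts and turns the commanded pose from where the row before left it, along the tool's axes as they then stand; what a row does not reach is not made up. A row lasts 1/8 s, in which the tool goes at most 62.5 mm and 10.7 degrees, less where a joint would pass 70% of its speed; a pose out of reach is approached as far as the arm can. A call with a gripper value outside its range is refused whole. The fingers move at their own pace and stop on an object; "grip_force" is the grip in N (left out, the last holds). Time passes only in rows, so rows that do not move let the fingers close, or fill a call up. It gives the time, the measured TCP pose, the force, the opening and the grip force at its end, in the units of the state.
- bot.get_state(): the state, without advancing time (a new reading comes with each control period).
- bot.capture(name): name is "scene" or "top" or "wrist"; returns the picture (384x512x3 uint8, red, green, blue); there is no depth.
- bot.calibration(name): a dict with "fx", "fy", "cx", "cy" (pixels), "position" and "attitude" of the camera in the world. Camera axes: x right, y down, z forward; pixel columns grow to the right and rows downward; lengths in m; the calibration is good to about 2 mm. The wrist camera is an equidistant fisheye: a pixel r from the principal point sees the ray r / f radians off the axis. A picture is of the moment at which its call begins: read the wrist's pose just before it. calibration takes no time and is no camera call; for the wrist camera it gives the pose at the moment of the call.
- bot.hand_in(): hands the job in; it is judged then, once.
Trained networks look in the newest picture that a camera, given by its name, has taken for a name from the list of things; names that differ only in an ending like _2 or _b are one class to them, and where a whole thing is asked for, a point or a joint stands for the part that bears it (a point fixed in the world has none). Each returns a list of dicts, best first, with "score" (0 to 1); they miss things now and then, are a little off and sometimes report something else, mostly with a low value. They report only what shows in the picture. A call takes as long as a camera call. They do not tell look-alikes from the thing itself.
- bot.trace(camera, name): "pixels" (384x512 bool, what is visible of it) and "location" ([column, row] in pixels, amid what is visible of it).
The state is a dict: "time": time; "joint_positions": joint angles; "dq": joint speeds; "tau": joint torques, N m; "position": TCP position; "orientation": TCP orientation; "contact_force": force on the tool from outside, world axes, zero at the start; "wrist_torque": the same for the moment, N m; "finger_gap": finger opening in m; "gripper_force": force on a finger pad.
Only numpy, scipy, OpenCV 4.12 (cv2) and the standard library are available. Lean on these libraries where they do the work, as an engineer would, in place of code of your own. Each camera call takes 0.05 s, during which the arm holds its last target. There are 200 camera calls.

## Working session

There is one attempt and no reset: what is moved stays moved. The work goes in short steps, Python scripts to look and compute and a tool call to move; the robot and the scene stay as the last step left them, time stands still between calls to the robot, and variables do not carry over. Pictures are saved under pics/ and viewed, at most 10 in all, crops included, and the job is handed in when it is done.

Besides the shell and the picture viewer there is one more tool, called after "Call:" as name([rows], argument=value, ...), one row to a line, values as JSON. jog_arm: Moves the arm, as the interface text tells. Its arguments: {"type":"object","properties":{"commands":{"type":"array","items":{"type":"array","items":{"type":"number"}}},"grip_force":{"type":"number"}},"required":["commands"]}

```bash
ls; mkdir -p pics
cat > h.py <<'E'
import numpy as np,cv2
from scipy.spatial.transform import Rotation as R
from plant import bot
def ray(cam,u,v):
    c=bot.calibration(cam)
    a=np.array(c["attitude"],float)
    M=a if a.shape==(3,3) else R.from_quat(a).as_matrix()
    x=(u-c["cx"])/c["fx"];y=(v-c["cy"])/c["fy"]
    if cam=="wrist":
        t=np.hypot(x,y);s=np.sinc(t/np.pi)
        d=np.array([x*s,y*s,np.cos(t)])
    else: d=np.array([x,y,1.])
    d/=np.linalg.norm(d)
    return np.array(c["position"]),M@d
def at(cam,uv,z):
    p,d=ray(cam,*uv);return p+d*(z-p[2])/d[2]
def proj(cam,P):
    c=bot.calibration(cam);a=np.array(c["attitude"],float)
    M=a if a.shape==(3,3) else R.from_quat(a).as_matrix()
    q=M.T@(np.array(P)-c["position"])
    return c["fx"]*q[0]/q[2]+c["cx"],c["fy"]*q[1]/q[2]+c["cy"]
E
python3 - <<'E'
from h import *
im={}
for c in("top","scene"):
    im[c]=bot.capture(c)
    cal=bot.calibration(c);print(c,cal)
    for n in("cap_center","bottle","dish","glue_jar","tea_tin","cork_block","cap_bar"):
        for r in bot.trace(c,n)[:3]:
            print(n,round(r["score"],2),np.round(r["location"]),r["pixels"].sum(),np.round(at(c,r["location"],{"cap_center":.145,"bottle":.1,"dish":.01,"cap_bar":.17}.get(n,.03)),3))
cv2.imwrite("pics/a.png",cv2.cvtColor(im["top"],cv2.COLOR_RGB2BGR))
cv2.imwrite("pics/b.png",cv2.cvtColor(im["scene"],cv2.COLOR_RGB2BGR))
print(bot.get_state())
E
```

```text
pics
top {'fx': 482.6071618342073, 'fy': 482.6071618342073, 'cx': 266.80742301168874, 'cy': 197.05822803854878, 'position': array([0.28753127, 0.03314399, 1.52782844]), 'attitude': array([-0.69242319,  0.7135046 , -0.07640246,  0.07499319])}
cap_center 0.53 [347. 265.] 155 [ 0.383 -0.195  0.145]
bottle 0.76 [338. 227.] 735 [ 0.5   -0.185  0.1  ]
dish 0.97 [224. 224.] 939 [0.535 0.165 0.01 ]
glue_jar 0.69 [271. 217.] 189 [0.549 0.015 0.03 ]
tea_tin 0.63 [188. 150.] 805 [0.778 0.278 0.03 ]
tea_tin 0.16 [279. 146.] 1439 [ 0.781 -0.019  0.03 ]
cork_block 0.54 [275. 256.] 186 [0.427 0.004 0.03 ]
cap_bar 0.43 [349. 269.] 154 [ 0.372 -0.196  0.17 ]
scene {'fx': 431.5146241646333, 'fy': 431.5146241646333, 'cx': 252.52573033449852, 'cy': 187.67407535188542, 'position': array([ 1.19767306, -0.48383962,  1.0185546 ]), 'attitude': array([ 0.84630628,  0.39734858, -0.15583933, -0.31873797])}
cap_center 0.62 [169. 214.] 459 [ 0.525 -0.222  0.145]
cap_center 0.62 [151. 214.] 171 [ 0.496 -0.257  0.145]
cap_center 0.3 [357. 161.] 1181 [0.706 0.295 0.145]
dish 0.72 [281. 180.] 779 [0.534 0.168 0.01 ]

[... 319 characters left out ...]
0.8, 'joint_positions': array([-1.37029788e+00,  5.22105701e-02,  1.40070073e+00,  7.42220724e-06,
        1.68860663e+00, -7.02913845e-02]), 'dq': array([ 0.00170275, -0.00178862,  0.00167504,  0.00061581,  0.00098881,
        0.00056022]), 'tau': array([-2.46997573e-03, -3.81503928e+01, -3.60303926e+01, -3.30110806e-04,
        2.10193122e-05,  7.21891240e-06]), 'position': array([ 0.14046567, -0.50587877,  0.23131743]), 'orientation': array([9.90848042e-01, 1.34982057e-01, 6.10817969e-06, 3.70422202e-05]), 'contact_force': array([-0.25196479,  0.08237765,  0.10594171]), 'wrist_torque': array([ 0.00205308, -0.00079818,  0.00545291]), 'gripper_force': 0.0, 'finger_gap': 0.08534245261145465}
```

View pics/a.png

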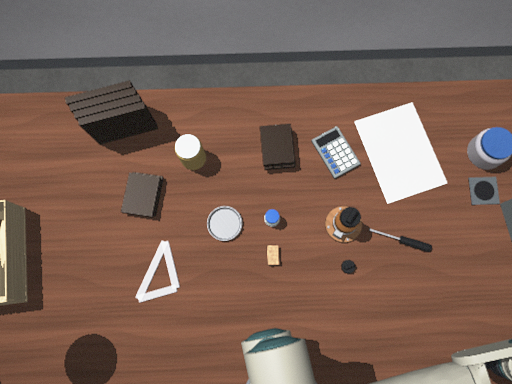

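View pics/b.png

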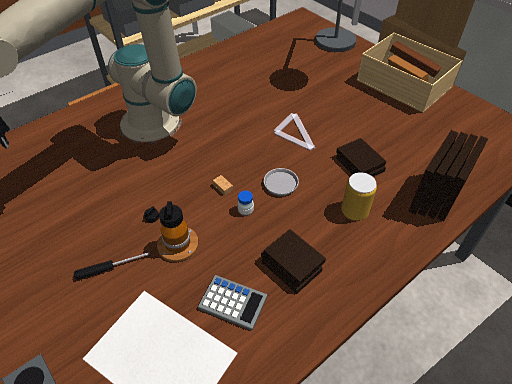

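Run:
```python
from h import *
print("cap top:",at("top",(348,217),.16),"scene:",at("scene",(170,214),.145))
c=bot.calibration("wrist");print(c, R.from_quat(c["attitude"]).as_matrix().round(2))
im=bot.capture("top")
cv2.imwrite("pics/c.png",cv2.resize(cv2.cvtColor(im,cv2.COLOR_RGB2BGR)[195:285,310:440],None,fx=6,fy=6,interpolation=2))
```

```text
cap top: [ 0.5197996  -0.20560986  0.16      ] scene: [ 0.52735872 -0.2188063   0.145     ]
{'fx': 297.3186396354542, 'fy': 297.3186396354542, 'cx': 259.67150172207624, 'cy': 187.4402275033671, 'position': array([ 0.21782204, -0.48464384,  0.37504107]), 'attitude': array([ 0.78558342, -0.59797381, -0.09644206,  0.12643156])} [[ 0.27 -0.92 -0.3 ]
 [-0.96 -0.25 -0.08]
 [-0.    0.31 -0.95]]
```

View pics/c.png

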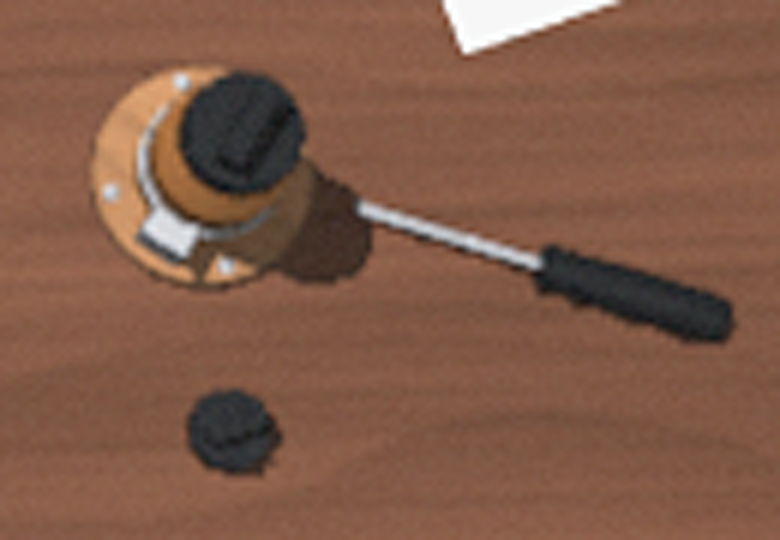

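Call:
jog_arm([
  [100, 46, -25, -6, 0, 0, 0],
  [100, 46, -25, -6, 0, 0, 0],
  [100, 46, -25, -6, 0, 0, 0],
  [100, 46, -25, -6, 0, 0, 0],
  [100, 46, -25, -6, 0, 0, 0],
  [100, 46, -25, -6, 0, 0, 0],
  [100, 46, -25, -6, 0, 0, 0],
  [100, 46, -25, -6, 0, 0, 0],
])

```text
time: 1.85
position: [0.4426, -0.2134, 0.2797]
orientation: [0.991, 0.135, 0.0, 0.0]
contact_force: [0.6, -0.1, 0.2]
finger_gap: 0.0852
gripper_force: 0.0
```

Call:
jog_arm([
  [100, 0, 0, 0, 0, 0, 8],
  [100, 0, 0, 0, 0, 0, 8],
  [100, 0, 0, 0, 0, 0, 8],
  [100, 0, 0, 0, 0, 0, 8],
  [100, 0, 0, 0, 0, 0, 8],
  [100, 0, 0, 0, 0, 0, 8],
  [100, 0, 0, 0, 0, 0, 8],
  [100, 0, 0, 0, 0, 0, 4],
])

```text
time: 2.85
position: [0.4415, -0.2147, 0.2793]
orientation: [0.925, -0.38, 0.0, 0.0]
contact_force: [-0.0, 0.4, -0.9]
finger_gap: 0.0855
gripper_force: 0.0
```

Run:
```python
from h import *
s=bot.get_state();print(s["time"],s["position"],s["joint_positions"],R.from_quat(s["orientation"]).as_matrix().round(3))
im=bot.capture("wrist")
for n in("cap_center","cap_bar","bottle","dish"):
    for r in bot.trace("wrist",n)[:3]:
        ys,xs=np.nonzero(r["pixels"])
        print(n,round(r["score"],2),np.round(r["location"]),len(xs),xs.min(),xs.max(),ys.min(),ys.max(),np.round(at("wrist",r["location"],{"dish":.01,"cap_bar":.16}.get(n,.15)),3))
cv2.imwrite("pics/d.png",cv2.cvtColor(im,cv2.COLOR_RGB2BGR))
```

```text
2.85 [ 0.44153591 -0.21473003  0.27933106] [-5.27821196e-01 -5.08399708e-02  1.40905596e+00 -9.52834112e-05
  1.78327461e+00  1.82242787e+00] [[ 0.711 -0.703  0.   ]
 [-0.703 -0.711 -0.   ]
 [ 0.     0.    -1.   ]]
cap_center 0.82 [286. 172.] 781 274 303 157 188 [ 0.428 -0.237  0.15 ]
cap_center 0.69 [  5. 217.] 205 0 8 198 230 [0.648 0.069 0.15 ]
cap_center 0.55 [203. 116.] 2995 171 232 86 146 [ 0.52  -0.219  0.15 ]
cap_bar 0.91 [288. 172.] 689 275 303 158 187 [ 0.429 -0.24   0.16 ]
cap_bar 0.61 [104.  24.] 3695 59 154 0 49 [ 0.657 -0.219  0.16 ]
cap_bar 0.59 [201. 114.] 2989 171 232 87 147 [ 0.522 -0.221  0.16 ]
bottle 0.92 [233.  98.] 2743 185 260 68 150 [ 0.512 -0.251  0.15 ]
dish 0.89 [ 82. 260.] 1891 57 106 234 285 [0.533 0.166 0.01 ]
```

View pics/d.png

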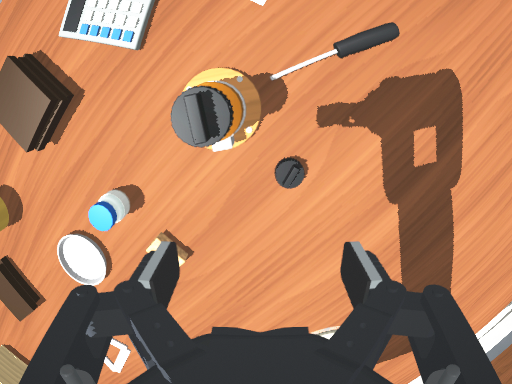

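Call:
jog_arm([
  [100, 10, -9, 8, 0, 0, 0],
  [100, 10, -9, 8, 0, 0, 0],
  [100, 10, -9, 8, 0, 0, 0],
  [100, 10, -9, 8, 0, 0, 0],
  [100, 10, -9, 8, 0, 0, 0],
  [100, 9, -10, 8, 0, 0, 0],
  [100, 0, 0, 8, 0, 0, 0],
  [100, 0, 0, 0, 0, 0, 0],
])

```text
time: 4.1
position: [0.5218, -0.2167, 0.2224]
orientation: [0.926, -0.379, -0.001, 0.0]
contact_force: [-0.3, 0.8, -0.4]
finger_gap: 0.0852
gripper_force: 0.0
```

Run:
```python
from h import *
s=bot.get_state();print(s["time"],s["position"],s["contact_force"])
im=bot.capture("wrist")
print(proj)
for n in("cap_bar","cap_center"):
    for r in bot.trace("wrist",n)[:3]:
        ys,xs=np.nonzero(r["pixels"])
        print(n,round(r["score"],2),np.round(r["location"]),len(xs),xs.min(),xs.max(),ys.min(),ys.max(),np.round(at("wrist",r["location"],.155),4))
g=cv2.cvtColor(im,cv2.COLOR_RGB2BGR)
g=np.clip(g.astype(float)*2,0,255).astype(np.uint8)
cv2.imwrite("pics/e.png",cv2.resize(g[130:380,140:380],None,fx=2.4,fy=2.4,interpolation=2))
```

```text
4.1 [ 0.52178388 -0.21668837  0.22236377] [-0.33840094  0.75346697 -0.42955428]
<function proj at 0x7f4d4bb18cc0>
cap_bar 0.82 [259. 190.] 4551 221 295 153 235 [ 0.5279 -0.2227  0.155 ]
cap_bar 0.59 [333. 227.] 873 315 348 209 245 [ 0.4638 -0.2431  0.155 ]
cap_center 0.95 [259. 189.] 4573 221 295 153 234 [ 0.5284 -0.2232  0.155 ]
cap_center 0.6 [329. 226.] 808 316 347 210 243 [ 0.4661 -0.2411  0.155 ]
cap_center 0.47 [260. 144.] 4319 212 307 111 185 [ 0.5525 -0.2481  0.155 ]
```

View pics/e.png

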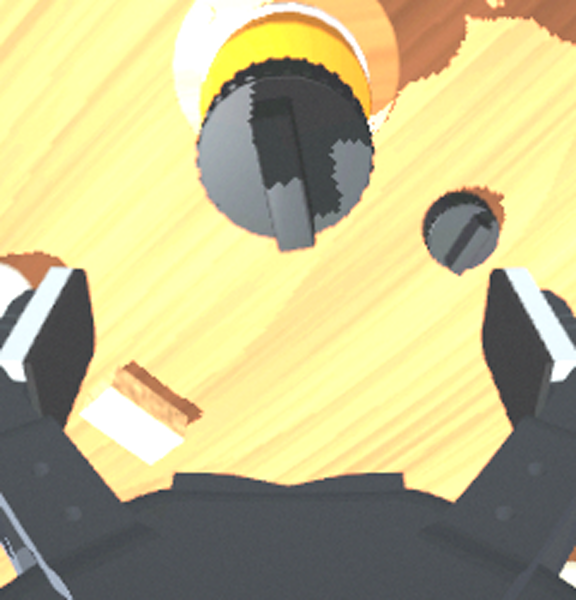

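Run:
```python
from h import *
f=lambda u,v,z:at("wrist",(140+u/2.4,130+v/2.4),z)
T=R.from_quat(bot.get_state()["orientation"]).as_matrix();p0=bot.get_state()["position"]
for n,u,v,z in[("ctr",285,156,.147),("L",197,156,.147),("Rr",373,156,.147),("bot",285,238,.147),("bl",280,250,.169),("br",314,245,.169),("tl",256,100,.169),("tr",291,97,.169)]:
    P=f(u,v,z);print(n,P.round(4),(T.T@(P-p0)*1000).round(1))
print(p0)
```

```text
ctr [ 0.5233 -0.2176  0.147 ] [ 1.3 -0.4 76.9]
L [ 0.5437 -0.1969  0.147 ] [  1.3 -29.5  76.9]
Rr [ 0.5029 -0.2383  0.147 ] [ 1.2 28.6 76.9]
bot [ 0.502  -0.1966  0.147 ] [-28.7  -0.5  76.9]
bl [ 0.5078 -0.2002  0.169 ] [-22.   -2.   54.9]
br [ 0.5016 -0.2089  0.169 ] [-20.2   8.6  54.9]
tl [ 0.547  -0.2293  0.169 ] [26.4 -8.7 54.9]
tr [ 0.5405 -0.2371  0.169 ] [27.3  1.4 54.9]
[ 0.52204173 -0.2169879   0.22390933]
```

Call:
jog_arm([
  [100, 1.8, -0.4, 10, 0, 0, 0],
  [100, 0, 0, 15, 0, 0, -4],
  [100, 0, 0, 15, 0, 0, -4.3],
  [60, 0, 0, 15, 0, 0, 0],
  [45, 0, 0, 13, 0, 0, 0],
  [45, 0, 0, 4, 0, 0, 0],
  [45, 0, 0, 0, 0, 0, 0],
  [45, 0, 0, 0, 0, 0, 0],
], grip_force=20)

```text
time: 5.25
position: [0.5241, -0.218, 0.152]
orientation: [0.951, -0.311, 0.001, 0.0]
contact_force: [-0.3, -0.2, -0.3]
finger_gap: 0.0381
gripper_force: 0.0
```

Run:
```python
from h import *
s=bot.get_state();print(s["time"],s["position"],s["contact_force"],s["wrist_torque"],s["finger_gap"])
im=bot.capture("wrist")
g=cv2.cvtColor(im,cv2.COLOR_RGB2BGR)
g=np.clip(g.astype(float)*1.8,0,255).astype(np.uint8)
cv2.imwrite("pics/f.png",cv2.resize(g[150:384,130:390],None,fx=2.5,fy=2.5,interpolation=2))
```

```text
5.25 [ 0.52405658 -0.21795544  0.15204289] [-0.2935984  -0.19307399 -0.31221582] [ 0.01250475 -0.00730826  0.04430255] 0.0381360596730021
```

View pics/f.png

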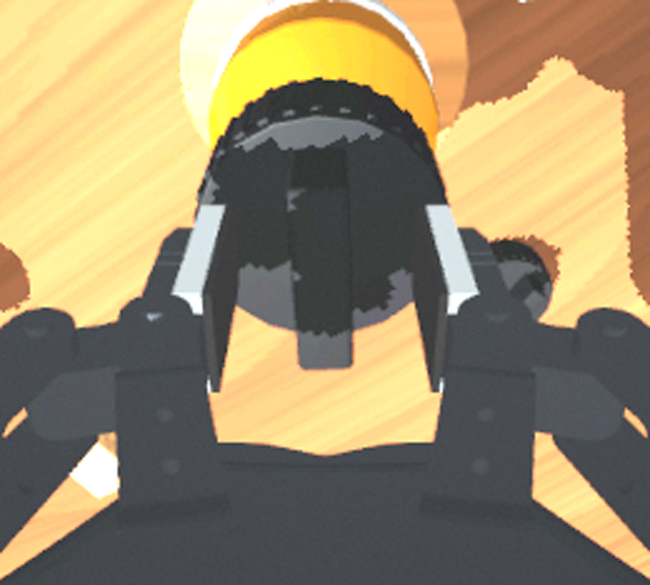

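Call:
jog_arm([
  [40, 0, -0.7, 1, 0, 0, -1.5],
  [0, 0, 0, 0, 0, 0, 0],
  [0, 0, 0, 0, 0, 0, 0],
  [0, 0, 0, 0, 0, 0, 0],
  [0, 0, 0, 0, 0, 0, 0],
  [0, 0, 0, 0, 0, 0, 0],
  [0, 0, 0, 0, 0, 0, 0],
  [0, 0, 0, 0, 0, 0, 0],
], grip_force=20)

```text
time: 6.3
position: [0.5242, -0.2173, 0.1505]
orientation: [0.955, -0.298, 0.0, 0.0]
contact_force: [-0.3, 0.7, 1.9]
finger_gap: 0.0111
gripper_force: 25.2
```

```bash
cat > s.py <<'E'
from h import *
s=bot.get_state();T=R.from_quat(s["orientation"]).as_matrix()
print("t",s["time"],"p",s["position"].round(4),"yaw",np.degrees(np.arctan2(T[1,0],T[0,0])).round(1),"tilt",T[:,2].round(3),"F",s["contact_force"].round(2),"Ftool",(T.T@s["contact_force"]).round(2),"M",s["wrist_torque"].round(2),"gap",s["finger_gap"].round(4),s["gripper_force"])
E
python3 s.py
```

```text
Traceback (most recent call last):
  File "s.py", line 3, in <module>
    print("t",s["time"],"p",s["position"].round(4),"yaw",np.degrees(np.arctan2(T[1,0],T[0,0])).round(1),"tilt",T[:,2].round(3),"F",s["contact_force"].round(2),"Ftool",(T.T@s["contact_force"]).round(2),"M",s["wrist_torque"].round(2),"gap",s["finger_gap"].round(4),s["gripper_force"])
                                                                                                                                                                                                                                              ^^^^^^^^^^^^^^^^^^^^^
AttributeError: 'float' object has no attribute 'round'
```

Call:
jog_arm([
  [0, 0, 0, 0, 0, 0, 0],
  [0, 0, 0, 0, 0, 0, 0],
  [0, 0, 0, 0.5, 0, 0, 0],
  [0, 0, 0, 0.5, 0, 0, 0],
  [0, 0, 0, 0.5, 0, 0, 0],
  [0, 0, 0, 0.5, 0, 0, 0],
  [0, 0, 0, 0, 0, 0, 0],
  [0, 0, 0, 0, 0, 0, 0],
], grip_force=80)

```text
time: 7.3
position: [0.5244, -0.2174, 0.1493]
orientation: [0.955, -0.298, 0.001, 0.0]
contact_force: [-0.3, 1.0, 7.0]
finger_gap: 0.01
gripper_force: 82.8
```

```bash
sed -i 's/s\["finger_gap"\].round(4)/round(s["finger_gap"],4)/' s.py;python3 s.py
```

```text
t 7.3 p [ 0.5244 -0.2174  0.1493] yaw -34.7 tilt [ 0.001 -0.001 -1.   ] F [-0.33  0.98  7.04] Ftool [-0.82 -0.62 -7.04] M [ 0.1   0.23 -0.  ] gap 0.01 82.78730750083923
```

Call:
jog_arm([
  [0, 0, 0, 0.5, 0, 0, 0],
  [0, 0, 0, 0.5, 0, 0, 0],
  [0, 0, 0, 0.5, 0, 0, 0],
  [0, 0, 0, 0.5, 0, 0, 0],
  [0, 0, 0, 0, 0, 0, 0],
  [0, 0, 0, 0, 0, 0, 0],
  [0, 0, 0, 0, 0, 0, 0],
  [0, 0, 0, 0, 0, 0, 0],
])

```text
time: 8.3
position: [0.5244, -0.2174, 0.1474]
orientation: [0.955, -0.298, 0.001, 0.0]
contact_force: [-2.2, 0.6, 7.2]
finger_gap: 0.01
gripper_force: 82.9
```

Call:
jog_arm([
  [0, 0, 0, 0.5, 0, 0, 0],
  [0, 0, 0, 0.5, 0, 0, 0],
  [0, 0, 0, 0.5, 0, 0, 0],
  [0, 0, 0, 0, 0, 0, 0],
  [0, 0, 0, 0, 0, 0, 0],
  [0, 0, 0, 0, 0, 0, 0],
  [0, 0, 0, 0, 0, 0, 0],
  [0, 0, 0, 0, 0, 0, 0],
])

```text
time: 9.3
position: [0.5244, -0.2174, 0.146]
orientation: [0.955, -0.298, 0.001, 0.0]
contact_force: [-1.7, 1.1, 6.7]
finger_gap: 0.0103
gripper_force: 82.9
```

Call:
jog_arm([
  [0, 0, 0, 0.5, 0, 0, 0],
  [0, 0, 0, 0.5, 0, 0, 0],
  [0, 0, 0, 0.5, 0, 0, 0],
  [0, 0, 0, 0, 0, 0, 0],
  [0, 0, 0, 0, 0, 0, 0],
  [0, 0, 0, 0, 0, 0, 0],
  [0, 0, 0, 0, 0, 0, 0],
  [0, 0, 0, 0, 0, 0, 0],
])

```text
time: 10.3
position: [0.5244, -0.2174, 0.1446]
orientation: [0.955, -0.298, 0.001, 0.0]
contact_force: [-2.2, 1.7, 7.7]
finger_gap: 0.0101
gripper_force: 83.0
```

Call:
jog_arm([
  [0, 0, 0, 0.5, 0, 0, 0],
  [0, 0, 0, 0.5, 0, 0, 0],
  [0, 0, 0, 0.5, 0, 0, 0],
  [0, 0, 0, 0, 0, 0, 0],
  [0, 0, 0, 0, 0, 0, 0],
  [0, 0, 0, 0, 0, 0, 0],
  [0, 0, 0, 0, 0, 0, 0],
  [0, 0, 0, 0, 0, 0, 0],
])

```text
time: 11.3
position: [0.5244, -0.2174, 0.1431]
orientation: [0.955, -0.298, 0.001, 0.0]
contact_force: [-2.6, 1.0, 8.0]
finger_gap: 0.0101
gripper_force: 83.0
```

```bash
python3 s.py
```

```text
t 11.3 p [ 0.5244 -0.2174  0.1431] yaw -34.7 tilt [ 0.001 -0.001 -1.   ] F [-2.62  0.97  8.04] Ftool [-2.69  0.69 -8.05] M [0.25 0.4  0.06] gap 0.0101 83.04861903190613
```

Spring-like rise; no stop yet at about 7 mm depth.

Call:
jog_arm([
  [0, 0, 0, 0.5, 0, 0, 0],
  [0, 0, 0, 0.5, 0, 0, 0],
  [0, 0, 0, 0.5, 0, 0, 0],
  [0, 0, 0, 0, 0, 0, 0],
  [0, 0, 0, 0, 0, 0, 0],
  [0, 0, 0, 0, 0, 0, 0],
  [0, 0, 0, 0, 0, 0, 0],
  [0, 0, 0, 0, 0, 0, 0],
])

```text
time: 12.3
position: [0.5244, -0.2174, 0.1417]
orientation: [0.955, -0.298, 0.001, 0.0]
contact_force: [-2.6, 0.9, 9.5]
finger_gap: 0.0103
gripper_force: 83.1
```

Call:
jog_arm([
  [0, 0, 0, 0.5, 0, 0, 0],
  [0, 0, 0, 0.5, 0, 0, 0],
  [0, 0, 0, 0, 0, 0, 0],
  [0, 0, 0, 0, 0, 0, 0],
  [0, 0, 0, 0, 0, 0, 0],
  [0, 0, 0, 0, 0, 0, 0],
  [0, 0, 0, 0, 0, 0, 0],
  [0, 0, 0, 0, 0, 0, 0],
])

```text
time: 13.3
position: [0.5244, -0.2174, 0.1408]
orientation: [0.955, -0.298, 0.001, 0.0]
contact_force: [-2.5, 1.5, 9.9]
finger_gap: 0.0101
gripper_force: 83.2
```

Call:
jog_arm([
  [0, 0, 0, 0.5, 0, 0, 0],
  [0, 0, 0, 0.5, 0, 0, 0],
  [0, 0, 0, 0, 0, 0, 0],
  [0, 0, 0, 0, 0, 0, 0],
  [0, 0, 0, 0, 0, 0, 0],
  [0, 0, 0, 0, 0, 0, 0],
  [0, 0, 0, 0, 0, 0, 0],
  [0, 0, 0, 0, 0, 0, 0],
])

```text
time: 14.3
position: [0.5244, -0.2174, 0.1405]
orientation: [0.955, -0.298, 0.001, 0.0]
contact_force: [-4.6, 1.8, 12.7]
finger_gap: 0.0104
gripper_force: 83.9
```

Call:
jog_arm([
  [0, 0, 0, 0.5, 0, 0, 0],
  [0, 0, 0, 0.5, 0, 0, 0],
  [0, 0, 0, 0, 0, 0, 0],
  [0, 0, 0, 0, 0, 0, 0],
  [0, 0, 0, 0, 0, 0, 0],
  [0, 0, 0, 0, 0, 0, 0],
  [0, 0, 0, 0, 0, 0, 0],
  [0, 0, 0, 0, 0, 0, 0],
])

```text
time: 15.3
position: [0.5245, -0.2174, 0.1405]
orientation: [0.955, -0.298, 0.001, 0.0]
contact_force: [-7.3, 3.7, 17.5]
finger_gap: 0.0097
gripper_force: 84.6
```

Call:
jog_arm([
  [0, 0, 0, -0.5, 0, 0, 0],
  [0, 0, 0, 0, 0, 0, -3],
  [0, 0, 0, 0, 0, 0, -3],
  [0, 0, 0, 0, 0, 0, -3],
  [0, 0, 0, 0, 0, 0, -3],
  [0, 0, 0, 0, 0, 0, -3],
  [0, 0, 0, 0, 0, 0, 0],
  [0, 0, 0, 0, 0, 0, 0],
])

```text
time: 16.3
position: [0.5254, -0.2175, 0.1405]
orientation: [0.985, -0.171, 0.002, 0.0]
contact_force: [-1.0, 1.5, 11.8]
finger_gap: 0.0099
gripper_force: 83.8
```

```bash
python3 s.py
```

```text
t 16.3 p [ 0.5254 -0.2175  0.1405] yaw -19.7 tilt [ 0.005 -0.002 -1.   ] F [-0.97  1.54 11.82] Ftool [ -1.38  -1.12 -11.83] M [0.33 0.14 0.02] gap 0.0099 83.84753465652466
```

Call:
jog_arm([
  [0, 0, 0, 0.5, 0, 0, 0],
  [0, 0, 0, 0, 0, 0, -3],
  [0, 0, 0, 0, 0, 0, -3],
  [0, 0, 0, 0, 0, 0, -3],
  [0, 0, 0, 0, 0, 0, -3],
  [0, 0, 0, 0, 0, 0, -3],
  [0, 0, 0, 0, 0, 0, -3],
  [0, 0, 0, 0, 0, 0, 0],
])

```text
time: 17.3
position: [0.5258, -0.2174, 0.1405]
orientation: [1.0, -0.014, 0.003, 0.001]
contact_force: [0.8, 2.0, 14.0]
finger_gap: 0.0102
gripper_force: 84.1
```

```bash
python3 s.py
```

```text
t 17.3 p [ 0.5258 -0.2174  0.1405] yaw -1.6 tilt [ 0.006 -0.002 -1.   ] F [ 0.8   1.95 14.05] Ftool [  0.82  -1.95 -14.05] M [ 0.41 -0.01 -0.03] gap 0.0102 84.07791495323181
```

Call:
jog_arm([
  [0, 0, 0, 0, 0, 0, -4],
  [0, 0, 0, 0, 0, 0, -4],
  [0, 0, 0, 0, 0, 0, -4],
  [0, 0, 0, 0, 0, 0, -4],
  [0, 0, 0, 0, 0, 0, -4],
  [0, 0, 0, 0, 0, 0, -4],
  [0, 0, 0, 0, 0, 0, -3],
  [0, 0, 0, 0, 0, 0, 0],
])

```text
time: 18.3
position: [0.5258, -0.2174, 0.1405]
orientation: [0.976, 0.22, 0.003, 0.001]
contact_force: [1.2, 2.6, 13.9]
finger_gap: 0.0098
gripper_force: 84.1
```

Call:
jog_arm([
  [0, 0, 0, -0.5, 0, 0, 0],
  [0, 0, 0, -0.5, 0, 0, 0],
  [0, 0, 0, -0.5, 0, 0, 0],
  [0, 0, 0, -0.5, 0, 0, 0],
  [0, 0, 0, -0.5, 0, 0, 0],
  [0, 0, 0, -0.5, 0, 0, 0],
  [0, 0, 0, 0, 0, 0, 0],
  [0, 0, 0, 0, 0, 0, 0],
])

```text
time: 19.3
position: [0.5256, -0.2174, 0.1424]
orientation: [0.976, 0.219, 0.002, 0.001]
contact_force: [3.8, 0.8, 8.7]
finger_gap: 0.01
gripper_force: 83.3
```

```bash
python3 s.py
```

```text
t 19.3 p [ 0.5256 -0.2174  0.1424] yaw 25.3 tilt [ 0.005 -0.001 -1.   ] F [3.81 0.76 8.69] Ftool [ 3.8   0.97 -8.67] M [ 0.2  -0.46  0.04] gap 0.01 83.31267714500427
```

Call:
jog_arm([
  [0, 0, 0, -1, 0, 0, 0],
  [0, 0, 0, -1, 0, 0, 0],
  [0, 0, 0, -1, 0, 0, 0],
  [0, 0, 0, -1, 0, 0, 0],
  [0, 0, 0, -1, 0, 0, 0],
  [0, 0, 0, -1, 0, 0, 0],
  [0, 0, 0, 0, 0, 0, 0],
  [0, 0, 0, 0, 0, 0, 0],
])

```text
time: 20.3
position: [0.5256, -0.2174, 0.148]
orientation: [0.976, 0.219, 0.002, 0.001]
contact_force: [3.8, 0.4, 7.6]
finger_gap: 0.0102
gripper_force: 83.1
```

Call:
jog_arm([
  [0, 0, 0, -1, 0, 0, 0],
  [0, 0, 0, -1, 0, 0, 0],
  [0, 0, 0, -1, 0, 0, 0],
  [0, 0, 0, -1, 0, 0, 0],
  [0, 0, 0, 0, 0, 0, 0],
  [0, 0, 0, 0, 0, 0, 0],
  [0, 0, 0, 0, 0, 0, 0],
  [0, 0, 0, 0, 0, 0, 0],
])

```text
time: 21.3
position: [0.5244, -0.2173, 0.1506]
orientation: [0.976, 0.219, 0.0, 0.0]
contact_force: [1.6, -0.0, 5.1]
finger_gap: 0.0099
gripper_force: 82.8
```

```bash
python3 s.py
```

```text
t 21.3 p [ 0.5244 -0.2173  0.1506] yaw 25.3 tilt [ 0.001 -0.    -1.   ] F [ 1.62 -0.01  5.13] Ftool [ 1.47  0.71 -5.13] M [ 0.08 -0.5   0.03] gap 0.0099 82.7511727809906
```

Call:
jog_arm([
  [0, 0, 0, -1, 0, 0, 0],
  [0, 0, 0, -1, 0, 0, 0],
  [0, 0, 0, -1, 0, 0, 0],
  [0, 0, 0, -1, 0, 0, 0],
  [0, 0, 0, 0, 0, 0, 0],
  [0, 0, 0, 0, 0, 0, 0],
  [0, 0, 0, 0, 0, 0, 0],
  [0, 0, 0, 0, 0, 0, 0],
])

```text
time: 22.3
position: [0.5242, -0.2173, 0.1543]
orientation: [0.976, 0.219, -0.0, 0.0]
contact_force: [0.3, 0.3, -0.1]
finger_gap: 0.0103
gripper_force: 82.1
```

```bash
python3 s.py
```

```text
t 22.3 p [ 0.5242 -0.2173  0.1543] yaw 25.3 tilt [-0. -0. -1.] F [ 0.33  0.34 -0.14] Ftool [ 0.44 -0.17  0.14] M [-0.02 -0.01  0.04] gap 0.0103 82.08426475524902
```

Call:
jog_arm([
  [0, 0, 0, -4, 0, 0, 0],
  [0, 0, 0, -4, 0, 0, 0],
  [0, 0, 0, -6, 0, 0, 0],
  [0, 0, 0, -10, 0, 0, 0],
  [0, 0, 0, -14, 0, 0, 0],
  [0, 0, 0, -14, 0, 0, 0],
  [0, 0, 0, -14, 0, 0, 0],
  [0, 0, 0, 0, 0, 0, 0],
])

```text
time: 23.3
position: [0.5247, -0.2175, 0.2222]
orientation: [0.976, 0.219, 0.001, 0.001]
contact_force: [0.3, -0.8, -0.5]
finger_gap: 0.01
gripper_force: 82.1
```

```bash
python3 s.py
python3 - <<'E'
from h import *
s=bot.get_state();T=R.from_quat(s["orientation"]).as_matrix()
for c in("top","scene"):
    im=bot.capture(c)
    r=bot.trace(c,"dish")[0];m=r["pixels"].astype(np.uint8)
    k=max(cv2.findContours(m,0,1)[0],key=cv2.contourArea);e=cv2.fitEllipse(cv2.convexHull(k))
    for n,uv,z in(("loc",r["location"],.008),("ell",e[0],.013)):
        P=at(c,uv,z);print(c,n,r["score"],P.round(4),(T.T@(P-s["position"])*1000).round(1),np.round(e[1],1))
im=bot.capture("wrist")
for n in("dish",):
    for r in bot.trace("wrist",n)[:2]:
        print(n,r["score"],at("wrist",r["location"],.01))
cv2.imwrite("pics/g.png",cv2.cvtColor(im,cv2.COLOR_RGB2BGR))
E
```

```text
t 23.3 p [ 0.5247 -0.2175  0.2222] yaw 25.3 tilt [ 0.003 -0.001 -1.   ] F [ 0.34 -0.85 -0.52] Ftool [-0.06  0.91  0.53] M [-0.02 -0.03  0.02] gap 0.01 82.07678318023682
top loc 0.6 [0.5296 0.1685 0.008 ] [ 169.  -347.4  213.6] [34.3 34.7]
top ell 0.6 [0.536  0.1639 0.013 ] [ 172.9 -340.5  208.6] [34.3 34.7]
scene loc 0.74 [0.5369 0.1724 0.008 ] [ 177.4 -347.7  213.6] [28.4 34.9]
scene ell 0.74 [0.5387 0.1611 0.013 ] [ 174.1 -336.8  208.7] [28.4 34.9]
dish 0.72 [0.53908147 0.15728283 0.01      ]
dish 0.34 [ 0.44812813 -0.25259205  0.01      ]
```

View pics/g.png

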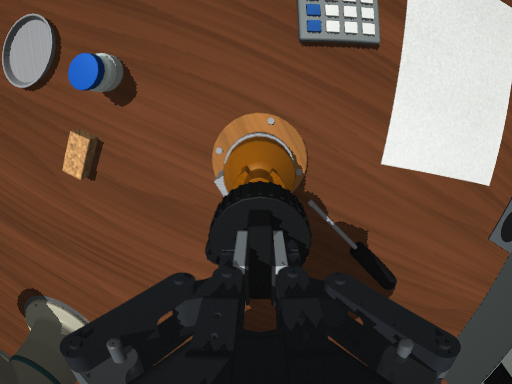

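Call:
jog_arm([
  [0, 15, -30, 0, 0, 0, 0],
  [0, 25, -49, 0, 0, 0, 0],
  [0, 25, -49, 0, 0, 0, 0],
  [0, 25, -49, 0, 0, 0, 0],
  [0, 25, -49, 0, 0, 0, 0],
  [0, 25, -49, 0, 0, 0, 0],
  [0, 22, -43, 0, 0, 0, 0],
  [0, 10, -21, 0, 0, 0, 0],
])

```text
time: 24.6
position: [0.5342, 0.1652, 0.2197]
orientation: [0.975, 0.22, -0.0, -0.0]
contact_force: [-0.0, -1.4, -1.2]
finger_gap: 0.0099
gripper_force: 82.0
```

Call:
jog_arm([
  [0, 0, 0, 15, 0, 0, 0],
  [0, 0, 0, 20, 0, 0, 0],
  [0, 0, 0, 20, 0, 0, 0],
  [0, 0, 0, 20, 0, 0, 0],
  [0, 0, 0, 20, 0, 0, 0],
  [0, 0, 0, 20, 0, 0, 0],
  [0, 0, 0, 0, 0, 0, 0],
  [0, 0, 0, 0, 0, 0, 0],
])

```text
time: 25.6
position: [0.5349, 0.1621, 0.1057]
orientation: [0.976, 0.219, 0.0, 0.0]
contact_force: [-0.6, -0.4, 0.8]
finger_gap: 0.0102
gripper_force: 82.0
```

```bash
python3 s.py
python3 - <<'E'
from h import *
im=bot.capture("wrist");s=bot.get_state();T=R.from_quat(s["orientation"]).as_matrix()
for r in bot.trace("wrist","dish")[:1]:
    m=r["pixels"].astype(np.uint8);k=max(cv2.findContours(m,0,1)[0],key=cv2.contourArea)
    P=np.array([at("wrist",q[0],.014) for q in cv2.convexHull(k)])
    c,rad=cv2.minEnclosingCircle((P[:,:2]*1000).astype(np.float32));print(r["score"],c,rad)
cv2.imwrite("pics/i.png",cv2.cvtColor(im,cv2.COLOR_RGB2BGR))
E
```

```text
t 25.6 p [0.5349 0.1621 0.1057] yaw 25.3 tilt [ 0.001 -0.    -1.   ] F [-0.59 -0.4   0.79] Ftool [-0.7   0.11 -0.79] M [ 0.04 -0.02  0.03] gap 0.0102 82.0013952255249
0.71 (535.507568359375, 162.0029754638672) 56.67729187011719
```

View pics/i.png

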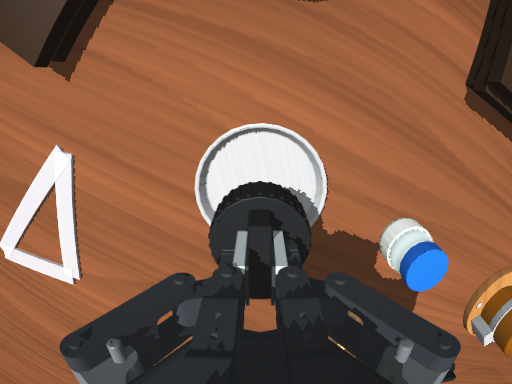

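Call:
jog_arm([
  [0, 0, 0, 10, 0, 0, 0],
  [0, 0, 0, 12, 0, 0, 0],
  [0, 0, 0, 12, 0, 0, 0],
  [0, 0, 0, 12, 0, 0, 0],
  [0, 0, 0, 10, 0, 0, 0],
  [0, 0, 0, 6, 0, 0, 0],
  [0, 0, 0, 0, 0, 0, 0],
  [0, 0, 0, 0, 0, 0, 0],
])

```text
time: 26.7
position: [0.535, 0.1628, 0.0438]
orientation: [0.976, 0.219, 0.0, 0.0]
contact_force: [-0.3, 0.8, 0.1]
finger_gap: 0.0101
gripper_force: 82.0
```

Call:
jog_arm([
  [0, 0, 0, 1, 0, 0, 0],
  [0, 0, 0, 1, 0, 0, 0],
  [0, 0, 0, 1, 0, 0, 0],
  [0, 0, 0, 1, 0, 0, 0],
  [0, 0, 0, 1, 0, 0, 0],
  [0, 0, 0, 1, 0, 0, 0],
  [0, 0, 0, 0, 0, 0, 0],
  [0, 0, 0, 0, 0, 0, 0],
])

```text
time: 27.7
position: [0.5347, 0.1627, 0.0373]
orientation: [0.976, 0.219, -0.0, 0.0]
contact_force: [-0.0, -0.3, -0.8]
finger_gap: 0.0099
gripper_force: 82.0
```

```bash
python3 s.py
```

```text
t 27.7 p [0.5347 0.1627 0.0373] yaw 25.3 tilt [-0. -0. -1.] F [-0.01 -0.25 -0.84] Ftool [-0.11  0.23  0.84] M [ 0.05 -0.02 -0.02] gap 0.0099 81.98997974395752
```

Call:
jog_arm([
  [0, 0, 0, 0.5, 0, 0, 0],
  [0, 0, 0, 0.5, 0, 0, 0],
  [0, 0, 0, 0.5, 0, 0, 0],
  [0, 0, 0, 0.5, 0, 0, 0],
  [0, 0, 0, 0, 0, 0, 0],
  [0, 0, 0, 0, 0, 0, 0],
  [0, 0, 0, 0, 0, 0, 0],
  [0, 0, 0, 0, 0, 0, 0],
])

```text
time: 28.7
position: [0.5348, 0.1628, 0.0366]
orientation: [0.976, 0.219, 0.0, 0.0]
contact_force: [-6.1, -1.7, 9.5]
finger_gap: 0.01
gripper_force: 83.3
```

```bash
python3 s.py
```

```text
t 28.7 p [0.5348 0.1628 0.0366] yaw 25.3 tilt [ 0. -0. -1.] F [-6.07 -1.71  9.53] Ftool [-6.22 -1.05 -9.53] M [-0.16  0.92  0.01] gap 0.01 83.34624767303467
```

Call:
jog_arm([
  [0, 0, 0, -0.5, 0, 0, 0],
  [0, 0, 0, -0.4, 0, 0, 0],
  [0, 0, 0, 0, 0, 0, 0],
  [20, 0, 0, 0, 0, 0, 0],
  [30, 0, 0, 0, 0, 0, 0],
  [40, 0, 0, 0, 0, 0, 0],
  [40, 0, 0, 0, 0, 0, 0],
  [40, 0, 0, 0, 0, 0, 0],
], grip_force=40)

```text
time: 29.7
position: [0.5347, 0.1627, 0.0361]
orientation: [0.976, 0.219, -0.0, 0.0]
contact_force: [-1.1, 0.2, 0.2]
finger_gap: 0.0339
gripper_force: 0.0
```

Call:
jog_arm([
  [40, 0, 0, -5, 0, 0, 0],
  [40, 0, 0, -15, 0, 0, 0],
  [40, 0, 0, -20, 0, 0, 0],
  [40, 0, 0, -25, 0, 0, 0],
  [40, 0, 0, -25, 0, 0, 0],
  [40, 0, 0, -25, 0, 0, 0],
  [40, 0, 0, 0, 0, 0, 0],
  [40, 0, 0, 0, 0, 0, 0],
])

```text
time: 30.7
position: [0.5344, 0.1627, 0.1505]
orientation: [0.976, 0.219, -0.0, 0.0]
contact_force: [-0.0, -0.1, -0.9]
finger_gap: 0.0342
gripper_force: 0.0
```

```bash
python3 s.py
python3 - <<'E'
from h import *
im=bot.capture("wrist")
cv2.imwrite("pics/j.png",cv2.cvtColor(im,cv2.COLOR_RGB2BGR))
for n in("cap_center","dish"):
    for r in bot.trace("wrist",n)[:2]: print(n,r["score"],at("wrist",r["location"],.03 if n[0]=="c" else .01))
E
```

```text
t 30.7 p [0.5344 0.1627 0.1505] yaw 25.3 tilt [-0.001 -0.    -1.   ] F [-0.02 -0.11 -0.93] Ftool [-0.07  0.09  0.93] M [-0.01 -0.01 -0.02] gap 0.0342 0.0
cap_center 0.91 [0.53448674 0.16501075 0.03      ]
dish 0.91 [0.56026089 0.16408923 0.01      ]
```

View pics/j.png

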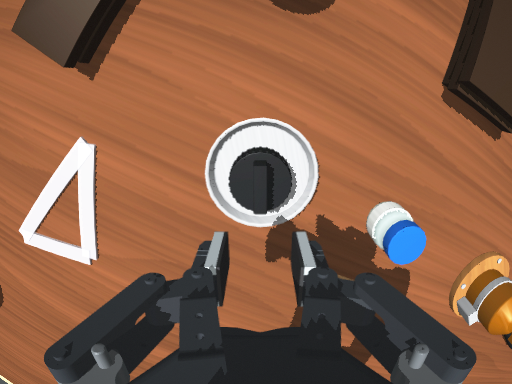

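The cap stands upright, bar on top, in the dish at about (262,180), and the fingers are clear of it.

```bash
python3 -c "
from plant import bot
print(bot.hand_in())"
```

```text
the job is handed in; nothing more can be done
None
```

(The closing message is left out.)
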